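# Draw the console hatch tight and check its earth bond

### The arm

A 6-joint arm with a two-finger parallel gripper is mounted at the origin on the work surface. World frame = base frame: x ahead of the robot, y to its left, z up, the work surface at z = 0. Lengths are in m, angles in rad, forces in N, time in s.
With the tool pointing down it reaches from about 0.375 to 0.9 m from the base axis. Payload 3.1 kg.
Tool frame: the origin (TCP) lies at the very end of the fingers, on their centre line; the grasp point (between the pads) lies 19 mm behind it; x points along the fingers, y is the direction in which the jaws open and shut, and the axes are right-handed (so a half turn about x gives the same grasp; the last joint's range is limited). The gripper opens to 87 mm and grips with 3 to 60 N. Pads are 19 mm wide; open, the fingers measure 117 mm over their backs; the gripper's body (75 mm by 190 mm) begins 51 mm behind the grasp point.
Start: joints at [0.989, 0.527, 1.433, -0, 1.181, -0.178], TCP at [0.246, 0.575, 0.223] pointing down, gripper open.
Joint ranges: [-3.08, 3.08], [-0.75, 2.2], [0.22, 2.44], [-1.43, 4.57], [0, 2.65], [-2.85, 2.85]. Speed limits (rad/s): [2.79, 2.79, 3.14, 3.14, 3.14, 3.14].

### API

Orientations are given as a unit quaternion [x, y, z, w].
In Python, from rig import robot gives the robot as it stands.
- The arm moves only by the tool carry_out, never from a script. Its argument "commands" is a list that holds one entry, the list of rows, each a list of 5 numbers: the opening, from 0 (shut) to 1 (fully open), then the shift along the tool's x, y, z in mm, then the turn about the tool's x in degrees. In form: [[[hand, x, y, z, twist], ...]]. A call has 1 to 8 rows; each row shifts and turns the pose as measured when the row begins, along the tool's axes as they then stand; what a row does not reach is not made up. A row lasts 1/12 s, in which the tool goes at most 41.7 mm and 7.16 degrees, less where a joint would pass 70% of its speed; a pose out of reach is approached as far as the arm can. A call with a gripper value outside its range is refused whole. The fingers move at their own pace and stop on an object; "force" is the grip in N (left out, the last holds). Time passes only in rows, so rows that do not move let the fingers close. It gives the time, the measured TCP pose, the force and the opening at its end, in the units of the state.
- robot.get_obs(): the state, without advancing time (a new reading comes with each control period).
- robot.camera(name): name is "side" or "top" or "wrist"; returns the picture (400x640x3 uint8, red, green, blue); there is no depth.
- robot.camera_model(name): a dict with "fx", "fy", "cx", "cy" (pixels), "R" (3x3) and "t" (3): a world point X has camera coordinates R X + t. Camera axes: x right, y down, z forward; pixel columns grow to the right and rows downward; lengths in m; the calibration is good to about 2 mm. A picture is of the moment at which its call begins: read the wrist's pose just before it. camera_model takes no time and is no camera call; for the wrist camera it gives the pose at the moment of the call.
- robot.hand_in(): hands the job in, once; it reports no verdict.
The state is a dict: "time": time; "q": joint angles; "joint_velocities": joint speeds; "joint_torque": joint torques, N m; "position": TCP position; "tool_rot": TCP orientation; "ft_force": force on the tool from outside, world axes, zero at the start; "moment": the same for the moment, N m; "grip_width": finger opening in m.
Only numpy, scipy, OpenCV 4.12 (cv2) and the standard library are available. Lean on these libraries where they do the work, as an engineer would, in place of code of your own. Each camera call takes 0.05 s, during which the arm holds its last target. There are 200 camera calls.

### The job

Swing the console's open service hatch down onto its rubber gasket and turn its T-handle latch clockwise fully home, so that the hatch is drawn tight against the frame. Then check the earth bond: take the black probe from its forked rest, touch its brass tip to the red-ringed stud on the hatch and after that to the blue-ringed stud on the frame, and hang the probe back upright in its rest. Leave the other things on the desk where they are.

Things in the scene. Friction and masses are not known exactly. Their poses are not given: they have to be found in the camera images.
- hatch_hinge (a point): Fixed point on the console: middle of the hatch's hinge line, level with the hatch's underside. Axes fixed to the console face, which slopes 10 degrees: x up the slope away from the robot, y left along the hinge, z out of the face. The grey steel face, 260 (x) by 290 mm (y), reaches from -220 to +40 mm along x here, its surface 8 mm below this point. It does not move.
- hatch (a joint): Hatch angle (rad) about the y axis of hatch_hinge: 0 = drawn fully tight, parallel to the face; the free edge rises as it grows. Starts at 0.45 to 0.85. A stiff hinge holds it where it is left (up to about 6 N at the free edge moves it). Below 0.036 it squeezes the springy gasket (about 15 N to the full), which lifts an unlatched hatch back to about 0.025. The latch engages from 0.05 or less.
- hatch_edge (a point): Middle of the free edge of the hatch, on its outer (upper) face. The hatch is an aluminium plate with a green panel, 180 mm from hinge to free edge, 210 mm wide, 6 mm thick; from the hinge it reaches towards the robot (-x of this frame, y left, z out of the outer face).
- latch (a joint): T-handle angle (rad), grows clockwise seen from above, 0 to 1.5 (stop). 0 (open): bar points from hinge to free edge; 1.5 (home): bar lies across, along the hinge direction. Starts at 0 to 0.2. Turning it draws the hatch's free edge down the last 6 mm (the handle itself sinks about 5 mm), fully so from 1.3; takes up to about 0.25 N m. Stays where it is left.
- latch_grip (a point): Centre of the T-handle's black bar, on its turning axis, 145 mm from the hinge line and 38 mm above the hatch's underside. The bar is 90 mm long (this x axis), 16 mm wide (y) and 20 mm tall (z, out of the hatch), carried on a steel boss 34 mm across; 22 mm are free between the bar and the hatch.
- stud_hatch (a point): Brass stud with a red ring on the hatch, 24 mm across, 4 mm proud; this point lies at the centre of its top, z out of the hatch; 55 mm from the hinge line, 55 mm left of the middle. Moves with the hatch.
- stud_frame (a point): Brass stud with a blue ring on the console frame, right of the hatch, 24 mm across, 4 mm proud; this point lies at the centre of its top, z out of the face.
- probe: Loose black earth-bond probe, upright, 112 mm tall, 0.1 to 0.2 kg. Origin at the centre of the underside of its round flange (50 mm across, 6 mm thick), z up. Above the flange a square grip block 30 x 30 x 50 mm (6 to 56 mm above the origin, sides along x and y); below, a steel shaft 14 mm across ends in a brass tip 55 mm under the origin.
- probe_tip (a point): The end of the probe's brass tip, 6 mm across.
- rest_seat (a point): Seat of the fixed aluminium forked rest: here the probe's origin belongs, on top of the two prongs, 75 mm above the desk. The prongs run along this x, 16 mm wide, 70 mm long, with a 26 mm slot between, open at -x and from above; at +x a post as high as the prongs closes it. The probe's flange sits on the prongs, its shaft hanging in the slot.
- ashtray: Bystander: squat green glass ashtray, 110 mm across, 35 mm high; origin under its centre.
- microphone: Bystander: black desk microphone, foot 90 mm across, 146 mm high; origin under its foot.
- stapler: Bystander: chrome stapler 150 x 40 x 55 mm, long along x; origin under its centre.
Mind the look-alikes: they are no part of the job. Leave any purple look-alike of the probe alone. Leave any turquoise look-alike of the part that bears rest_seat alone.

How it is judged:
By the outcome, as a careful person would: the job done as asked, in the order asked, and still so for the second after the job is handed in, with the robot touching nothing.
It also fails if it takes over 72 s, if anything falls off the work surface, if the arm or the gripper's body presses on something with over 40 N, if the wrist force passes 120 N, or if a joint passes its speed limit or range.

## Working session

There is one attempt and no reset: what is moved stays moved. The work goes in short steps, Python scripts to look and compute and a tool call to move; the robot and the scene stay as the last step left them, time stands still between calls to the robot, and variables do not carry over. Pictures are saved under pics/ and viewed, on a budget of 10 in all, crops included, one or two more only if the job needs it, and the job is handed in when it is done.

Besides the shell and the picture viewer there is one more tool, called after "Call:" in YAML: its name, and indented under it one key for each argument. carry_out: Moves the arm, as the interface text tells. Its arguments: {"type":"object","properties":{"commands":{"type":"array"},"force":{"type":"number"}},"required":["commands"]}

```bash
ls; mkdir -p pics; cat > h.py <<'E'
import numpy as np,cv2
from rig import robot
from scipy.spatial.transform import Rotation as Ro
def snap(n,f):
    m=robot.camera_model(n);im=robot.camera(n)[:,:,::-1].copy();cv2.imwrite(f'pics/{f}.png',im);np.save(f'pics/{f}.npy',np.array(m,dtype=object),allow_pickle=True);return im,m
def ray(m,u,v):
    R=np.array(m['R']);t=np.array(m['t']);d=R.T@np.array([(u-m['cx'])/m['fx'],(v-m['cy'])/m['fy'],1]);return -R.T@t,d/np.linalg.norm(d)
def onz(m,u,v,z):
    c,d=ray(m,u,v);return c+d*(z-c[2])/d[2]
def tri(m1,p1,m2,p2):
    c1,d1=ray(m1,*p1);c2,d2=ray(m2,*p2);A=np.stack([d1,-d2],1);s=np.linalg.lstsq(A,c2-c1,rcond=None)[0]
    a=c1+s[0]*d1;b=c2+s[1]*d2;return (a+b)/2,np.linalg.norm(a-b)
def proj(m,X):
    c=np.array(m['R'])@np.array(X)+np.array(m['t']);return m['fx']*c[0]/c[2]+m['cx'],m['fy']*c[1]/c[2]+m['cy']
def load(f): return np.load(f'pics/{f}.npy',allow_pickle=True).item()
E
python3 - <<'E'
from h import *
np.set_printoptions(precision=3,suppress=True)
a,ma=snap('top','t0');b,mb=snap('side','s0')
for m in(ma,mb):print(m['fx'],m['cx'],m['cy'],-np.array(m['R']).T@m['t'],np.array(m['R']))
o=robot.get_obs();print(o)
E
```

```text
pics
420.94293758510884 324.5046725382709 201.57310217590845 [0.283 0.04  1.245] [[-0.02  -1.    -0.003]
 [-0.98   0.02  -0.199]
 [ 0.199 -0.001 -0.98 ]]
446.9858261375824 318.63852136282026 204.76751145006384 [ 0.446 -0.803  1.127] [[ 0.995 -0.096 -0.006]
 [-0.078 -0.771 -0.632]
 [ 0.056  0.63  -0.775]]
{'time': 0.1, 'q': array([ 0.989,  0.528,  1.434,  0.   ,  1.181, -0.179]), 'joint_velocities': array([ 0.001, -0.002, -0.004, -0.002, -0.   , -0.001]), 'joint_torque': array([ -0.   , -44.099, -17.715,   0.063,   0.053,  -0.   ]), 'position': array([0.245, 0.574, 0.222]), 'tool_rot': array([ 0.141,  0.693, -0.142,  0.692]), 'ft_force': array([ 0.178, -0.141, -0.324]), 'moment': array([-0.004, -0.043,  0.002]), 'grip_width': 0.08695615077558339}
```

View pics/t0.png

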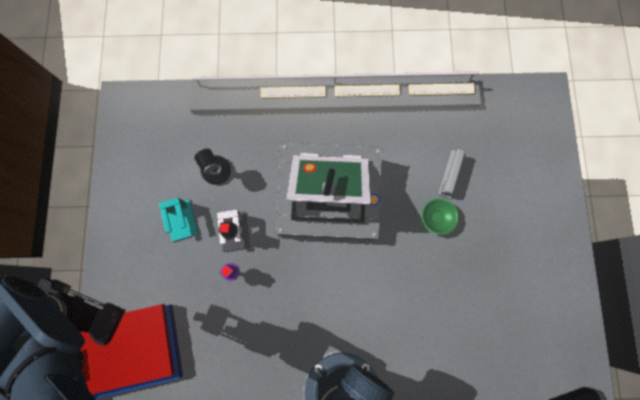

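View pics/s0.png

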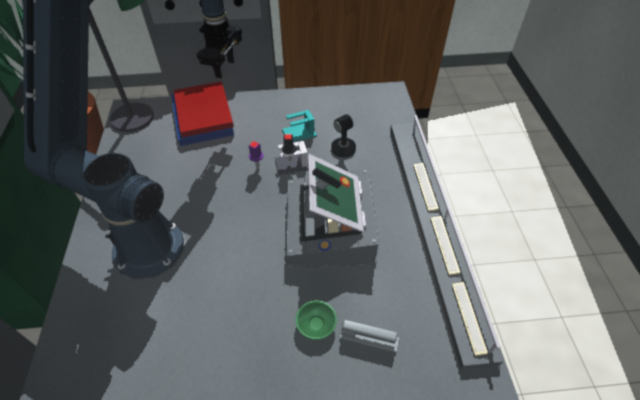

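The top view shows the console with its open hatch at about (330,190) and the latch bar at (328,181). The red-ringed stud is at (309,168) and the blue-ringed one at (374,199). The black probe (red top) in the grey-white rest is at (228,228). Its look-alikes are the purple probe at (230,271) and the turquoise rest at (177,218). I'll enlarge both views to confirm which is which.

```bash
python3 - <<'E'
import cv2,numpy as np
a=cv2.imread('pics/t0.png')[135:285,190:390];b=cv2.imread('pics/s0.png')[125:265,240:385]
a=cv2.resize(a,None,fx=4,fy=4,interpolation=cv2.INTER_CUBIC);cv2.imwrite('pics/c1.png',a)
b=cv2.resize(b,None,fx=4,fy=4,interpolation=cv2.INTER_CUBIC);cv2.imwrite('pics/c2.png',b)
E
```

```text
(no output)
```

View pics/c1.png

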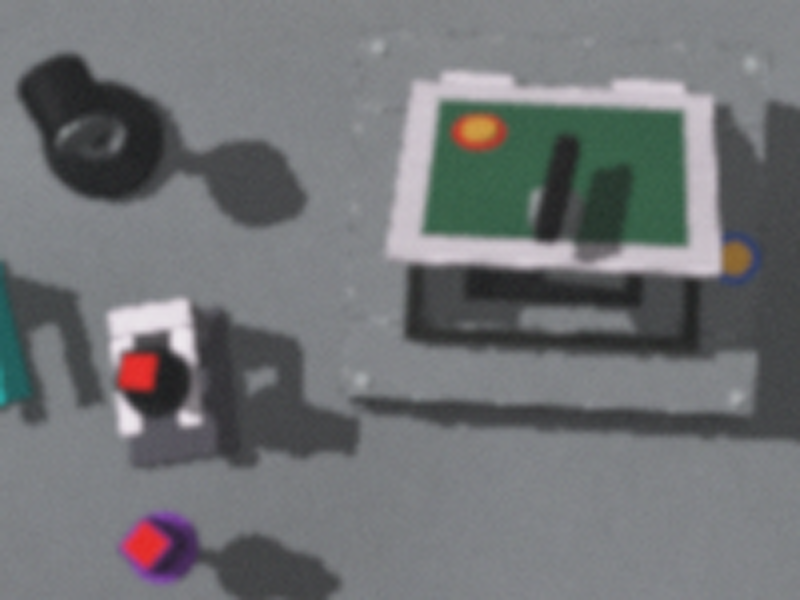

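View pics/c2.png

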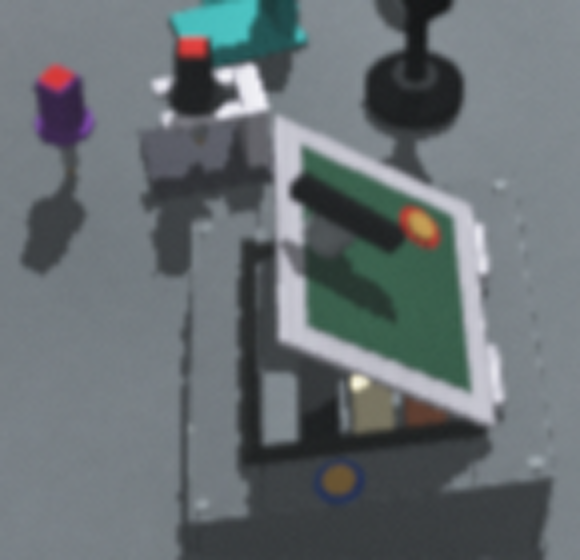

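The crops confirm the targets. The black probe stands in the white/aluminium rest, whose slot opens toward the robot. The purple probe and turquoise rest are the look-alikes. Next I triangulate the corners, screws, studs, bar and probe.

```bash
python3 - <<'E'
from h import *
np.set_printoptions(precision=4,suppress=True)
mt,ms=load('t0'),load('s0')
T=lambda p:(p[0]/4+190-.375,p[1]/4+135-.375);S=lambda p:(p[0]/4+240-.375,p[1]/4+125-.375)
P=dict(freeL=((388,257),(275,115)),freeR=((720,275),(283,342)),hinL=((413,82),(468,205)),hinR=((715,97),(494,422)),
 scFL=((377,47),(500,185)),scNL=((360,380),(203,228)),scNR=((737,397),(202,505)),scFR=((751,64),(536,462)),
 red=((480,131),(421,227)),blue=((737,258),(339,481)),barHi=((567,140),(401,240)),barLo=((549,235),(302,187)),probetop=((138,372),(193,46)))
X={}
for k,(a,b) in P.items():
    X[k],e=tri(mt,T(a),ms,S(b));print(k,X[k],round(e,4))
n=np.linalg.norm
print('hatch sides',n(X['freeL']-X['freeR']),n(X['hinL']-X['hinR']),n(X['freeL']-X['hinL']),n(X['freeR']-X['hinR']),'screws',n(X['scFL']-X['scFR']),n(X['scFL']-X['scNL']))
hm=(X['hinL']+X['hinR'])/2;fm=(X['freeL']+X['freeR'])/2;d=fm-hm;print('hinge',hm,'edge',fm,d)
for k in('scFL','scNL','scNR','scFR'):pass
yl=(X['scFL']-X['scFR']+X['scNL']-X['scNR']);print('yaw',np.degrees(np.arctan2(-yl[0],yl[1])))
xl=(X['scFL']-X['scNL']+X['scFR']-X['scNR']);print(np.degrees(np.arctan2(xl[1],xl[0])),'slope',np.degrees(np.arctan2(xl[2],n(xl[:2]))))
# rest/probe in top by plane
for k,p,z in[('topcentre',(138,372),.131),('restTL',(110,312),.075),('restTR',(190,300),.075),('restBL',(122,435),.075),('restBR',(200,420),.075),('flange',(156,383),.081)]:print(k,onz(mt,*T(p),z))
E
```

```text
freeL [0.5009 0.1334 0.2142] 0.0009
freeR [ 0.4876 -0.0741  0.2095] 0.002
hinL [0.6477 0.1249 0.1115] 0.0016
hinR [ 0.6324 -0.086   0.1168] 0.0015
scFL [0.6773 0.1511 0.1031] 0.0009
scNL [0.4433 0.167  0.0622] 0.0036
scNR [ 0.4267 -0.0988  0.0637] 0.0016
scFR [ 0.659  -0.1139  0.1048] 0.0003
red [0.6027 0.0773 0.143 ] 0.0
blue [ 0.5234 -0.1008  0.0822] 0.0005
barHi [0.5794 0.0193 0.1962] 0.0013
barLo [0.5094 0.033  0.2416] 0.0041
probetop [0.4447 0.3088 0.1284] 0.0007
hatch sides 0.20798637792142433 0.2116113243411862 0.17939346792291744 0.1723155595581369 screws 0.2657038272259687 0.23811336191837623
hinge [0.6401 0.0195 0.1141] edge [0.4943 0.0297 0.2119] [-0.1458  0.0102  0.0977]
yaw -3.7657349614671762
-3.803419212462398 slope 9.957864563272809
topcentre [0.444  0.3081 0.131 ]
restTL [0.4952 0.3425 0.075 ]
restTR [0.5027 0.2862 0.075 ]
restBL [0.4081 0.3315 0.075 ]
restBR [0.4175 0.2774 0.075 ]
flange [0.4432 0.3074 0.081 ]
```

```bash
cat >> h.py <<'E'
C=Ro.from_euler('ZY',[-3.8,-10],degrees=True).as_matrix(); H=np.array([.6390,.0200,.1075])
def hpt(s,y,z,th): return H+C@Ro.from_euler('Y',th).as_matrix()@np.array([-s,y,z])  # s from hinge, m
def togo(X,o=None):
    o=o or robot.get_obs();R=Ro.from_quat(o['tool_rot']).as_matrix();return R.T@(np.array(X)-o['position'])*1e3
def st():
    o=robot.get_obs();R=Ro.from_quat(o['tool_rot']).as_matrix();print('t',round(o['time'],2),'p',o['position'].round(4),'tooly',R[:,1].round(3),'yaw_y',round(np.degrees(np.arctan2(R[1,1],R[0,1])),1),'j6',round(o['q'][5],3),'F',o['ft_force'].round(1),'w',round(o['grip_width'],4));return o
E
python3 - <<'E'
from h import *
np.set_printoptions(precision=4,suppress=True)
mt,ms=load('t0'),load('s0')
st()
print(Ro.from_quat(robot.get_obs()['tool_rot']).as_matrix())
for th in(.7,.74,.764,.8):print(th,[hpt(.18,y,.006,th) for y in(.105,-.105)],'red',hpt(.055,.055,.010,th),'grip',hpt(.145,0,.038,th))
print('closed',hpt(.145,0,.038,.025),'red',hpt(.055,.055,.01,0))
print(togo([.5,.08,.26]))
E
```

```text
t 0.1 p [0.2452 0.5742 0.2217] tooly [ 0.393  0.92  -0.002] yaw_y 66.9 j6 -0.179 F [ 0.2 -0.1 -0.3] w 0.087
[[-0.0011  0.3929  0.9196]
 [-0.0016  0.9196 -0.3929]
 [-1.     -0.0019 -0.0004]]
0.7 [array([0.4936, 0.1349, 0.203 ]), array([ 0.4797, -0.0746,  0.203 ])] red [0.6002 0.0777 0.1437] grip [0.5329 0.027  0.2131]
0.74 [array([0.4975, 0.1346, 0.209 ]), array([ 0.4836, -0.0749,  0.209 ])] red [0.6017 0.0776 0.1454] grip [0.5372 0.0268 0.2173]
0.764 [array([0.5   , 0.1345, 0.2126]), array([ 0.4861, -0.0751,  0.2126])] red [0.6026 0.0775 0.1464] grip [0.5398 0.0266 0.2197]
0.8 [array([0.5039, 0.1342, 0.2177]), array([ 0.4899, -0.0753,  0.2177])] red [0.604  0.0774 0.1478] grip [0.5439 0.0263 0.2232]
closed [0.4903 0.0299 0.1235] red [0.5869 0.0786 0.1078]
[ -37.8073 -354.4228  428.4927]
```

Call:
carry_out:
  commands:
    - [[0, -10, -24, 29, 0], [0, -10, -24, 29, 0], [0, -10, -24, 29, 0], [0, -8, -24, 29, 0], [0, -5, -24, 29, 0], [0, 0, -24, 29, 0], [0, 0, -24, 29, 0], [0, 0, -24, 29, 0]]
  force: 20

```text
time: 0.77
position: [0.3837, 0.3022, 0.2619]
tool_rot: [0.135, 0.695, -0.138, 0.692]
ft_force: [1.1, 0.0, 0.0]
grip_width: 0.0414
```

```bash
python3 -c "
from h import *
st();print(togo([.518,.088,.25]).round(1))"
```

```text
t 0.77 p [0.3837 0.3022 0.2619] tooly [ 0.379  0.925 -0.005] yaw_y 67.7 j6 -0.743 F [1.1 0.  0. ] w 0.0414
[  11.9 -147.3  205.5]
```

Call:
carry_out:
  commands:
    - [[0, -2, -22, 30, 0], [0, -2, -22, 30, 0], [0, -2, -22, 30, 0], [0, 0, -22, 30, 0], [0, 4, -22, 30, 0], [0, 4, -18, 26, 0], [0, 4, -14, 20, 0], [0, 0, 0, 0, -5]]

```text
time: 1.43
position: [0.5173, 0.0781, 0.2545]
tool_rot: [0.106, 0.7, -0.111, 0.698]
ft_force: [-0.4, -0.0, 1.1]
grip_width: 0.0009
```

```bash
python3 -c "
from h import *
st();print(togo([.518,.088,.215]).round(1))"
```

```text
t 1.43 p [0.5173 0.0781 0.2545] tooly [ 0.303  0.953 -0.007] yaw_y 72.4 j6 -1.321 F [-0.4 -0.   1.1] w 0.0009
[39.5 10.  -2.3]
```

Call:
carry_out:
  commands:
    - [[0, 10, 7, -2, -6], [0, 20, 3, 0, -4], [0, 15, 0, 0, 0], [0, 8, 0, -1, 0], [0, 8, 0, -2, 0], [0, 8, 0, -2, 0], [0, 8, 0, -2, 0], [0, 8, 0, -2, 0]]

```text
time: 2.1
position: [0.5114, 0.0853, 0.1663]
tool_rot: [0.043, 0.706, -0.048, 0.706]
ft_force: [-0.5, 0.2, 0.4]
grip_width: 0.0006
```

```bash
python3 -c "
from h import *
st();print(togo([.486,.088,.088]).round(1))"
```

```text
t 2.1 p [0.5114 0.0853 0.1663] tooly [ 0.129  0.992 -0.007] yaw_y 82.6 j6 -1.483 F [-0.5  0.2  0.4] w 0.0006
[ 78.2  -0.1 -25.6]
```

```bash
cat >> h.py <<'E'
def redth(f):
    im,m=snap('side',f);x0,y0,x1,y1=[305,150,375,230];hsv=cv2.cvtColor(im,cv2.COLOR_BGR2HSV)[y0:y1,x0:x1]
    k=(((hsv[...,0]<22)|(hsv[...,0]>170))&(hsv[...,1]>130)&(hsv[...,2]>120));v,u=np.nonzero(k);p=np.array([u.mean()+x0,v.mean()+y0])
    g=np.arange(0,.9,.005);e=[np.hypot(*(np.array(proj(m,hpt(.055,.055,.01,t)))-p)) for t in g];print('red px',p,len(u),'theta',g[np.argmin(e)],'err',min(e))
E
python3 - <<'E'
from h import *
redth('s1')
E
```

```text
red px [341.5 184. ] 76 theta 0.45 err 0.22765200717211073
```

View pics/s1.png

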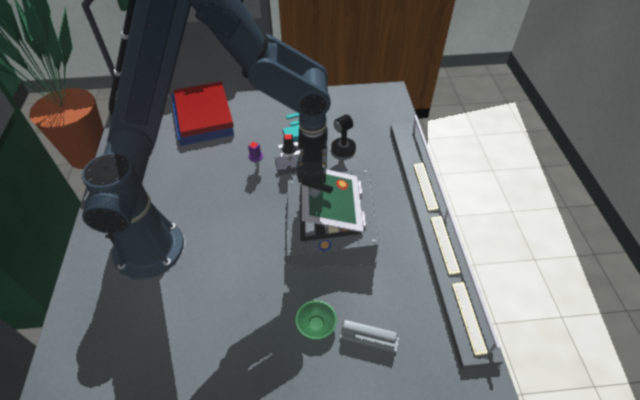

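The arm is pushing on the left of the hatch and the red stud is at (341,184), which gives an angle of about 0.45. The hatch is following the push, so I continue.

Call:
carry_out:
  commands:
    - [[0, 12, 0, -5, 0], [0, 12, 0, -5, 0], [0, 12, 0, -5, 0], [0, 12, 0, -4, 0], [0, 11, 0, -4, 0], [0, 10, 0, -2, 0], [0, 7, 0, 0, 0], [0, 5, 0, 0, 0]]

```text
time: 2.82
position: [0.4894, 0.0885, 0.0875]
tool_rot: [0.043, 0.701, -0.047, 0.71]
ft_force: [-18.0, -0.3, 87.2]
grip_width: 0.0007
```

```bash
python3 -c "
from h import *
st();redth('s2')"
```

```text
t 2.82 p [0.4894 0.0885 0.0875] tooly [ 0.127  0.992 -0.006] yaw_y 82.7 j6 -1.476 F [-18.   -0.3  87.2] w 0.0007
red px [339.12048193 190.24096386] 83 theta 0.0 err 0.9459310070076884
```

Call:
carry_out:
  commands:
    - [[0, -8, 0, 0, 0], [0, -25, 0, 0, 0], [0.6, -30, 0, 0, 0], [0.6, -20, -15, 0, 2], [0.6, 0, -25, 0, 0], [0.6, 0, -18, 0, 0], [0.6, 0, 0, 0, 0], [0.6, 0, 0, 0, 0]]

```text
time: 3.53
position: [0.4826, 0.0309, 0.182]
tool_rot: [0.054, 0.695, -0.059, 0.714]
ft_force: [-0.2, 0.4, -0.2]
grip_width: 0.0323
```

```bash
python3 - <<'E'
from h import *
st();redth('s3');print(hpt(.145,0,.038,.025),togo(hpt(.145,0,.038,.025)))
im,m=snap('top','t3');w,mw=snap('wrist','w3')
print(proj(mw,hpt(.145,0,.038,.025)),proj(mw,hpt(.1,0,.048,.025)),proj(mw,hpt(.19,0,.048,.025)))
E
```

```text
t 3.53 p [0.4826 0.0309 0.182 ] tooly [ 0.16   0.987 -0.005] yaw_y 80.8 j6 -1.57 F [-0.2  0.4 -0.2] w 0.0323
red px [339.14634146 190.01219512] 82 theta 0.0 err 0.7164848519456098
[0.49028467 0.02987766 0.12347439] [58.56991585  0.32501136  6.10930822]
(np.float64(324.0250796917071), np.float64(225.44289395631208)) (np.float64(329.87681016856305), np.float64(293.5812823124718)) (np.float64(317.3686195585164), np.float64(159.94225921726414))
```

View pics/w3.png

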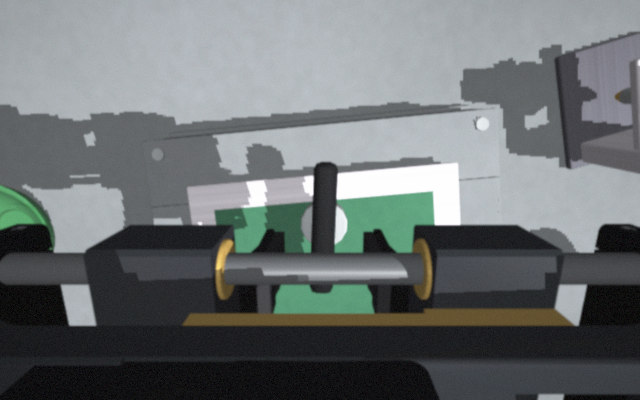

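The wrist view shows the T-bar upright from (325,165) to (322,290), with its boss at (324,225). That matches the prediction and the jaws are aligned, so I descend and grip.

Call:
carry_out:
  commands:
    - [[0.45, 20, 0, 3, 0], [0.45, 20, 0, 3, 0], [0.45, 15, 0, 0, 0], [0.45, 7, 0, 0, 0], [0.45, 2, 0, 0, 0], [0, 0, 0, 0, 0], [0, 0, 0, 0, 0], [0, 0, 0, 0, 0]]
  force: 20

```text
time: 4.35
position: [0.4919, 0.0341, 0.1154]
tool_rot: [0.05, 0.695, -0.056, 0.715]
ft_force: [-0.0, -0.7, 1.8]
grip_width: 0.0263
```

```bash
python3 - <<'E'
from h import *
st();print(togo(hpt(.145,0,.038,.025)))
E
```

```text
t 4.35 p [0.4919 0.0341 0.1154] tooly [ 0.15   0.989 -0.007] yaw_y 81.4 j6 -1.567 F [-0.  -0.7  1.8] w 0.0263
[-8.06305338 -4.43718179 -0.74392264]
```

Call:
carry_out:
  commands:
    - [[0, 0, -4, 0, 0], [0, 0, 0, 0, 0], [0, 0, 0, 0, 0], [0, 0, 0, 0, 0], [0, 0, 0, 0, 3], [0, 0, 0, 0, 5], [0, 0, 0, 0, 6], [0, 0, 0, 0, 6]]

```text
time: 5.02
position: [0.4914, 0.0299, 0.1166]
tool_rot: [0.179, 0.673, -0.18, 0.694]
ft_force: [-0.4, -2.0, -0.2]
grip_width: 0.0162
```

```bash
python3 - <<'E'
from h import *
o=st();print(o['moment'],togo(hpt(.145,0,.038,.025)))
E
```

```text
t 5.02 p [0.4914 0.0299 0.1166] tooly [0.492 0.871 0.006] yaw_y 60.5 j6 -1.215 F [-0.4 -2.  -0.2] w 0.0162
[ 0.19054247 -0.09328464  0.13255725] [-6.86413262 -0.56415007 -0.7617065 ]
```

Call:
carry_out:
  commands:
    - [[0, 0.5, 0, 0, 6.5], [0, 0.5, 0, 0, 6.5], [0, 0.5, 0, 0, 6.5], [0, 0.5, 0, 0, 6.5], [0, 0.5, 0, 0, 6.5], [0, 0.5, 0, 0, 6.5], [0, 0.5, 0, 0, 6.5], [0, 0.5, 0, 0, 6.5]]

```text
time: 5.68
position: [0.4911, 0.0307, 0.1148]
tool_rot: [0.477, 0.517, -0.466, 0.537]
ft_force: [-0.8, -1.0, 0.2]
grip_width: 0.0183
```

```bash
python3 - <<'E'
from h import *
o=st();print(o['moment'],togo(hpt(.145,0,.038,0)))
E
```

```text
t 5.68 p [0.4911 0.0307 0.1148] tooly [0.993 0.111 0.03 ] yaw_y 6.4 j6 -0.27 F [-0.8 -1.   0.2] w 0.0183
[-0.06821678 -0.23337169  0.62860371] [-4.98579116 -1.07338232  0.75402868]
```

Call:
carry_out:
  commands:
    - [[0, 0.5, 0, 0, 4], [0, 0.5, 0, 0, 4], [0, 0, 0, 0, 3], [0, 0, 0, 0, 3], [0, 0, 0, 0, 2], [0, 0, 0, 0, 0]]

```text
time: 6.18
position: [0.4913, 0.0308, 0.1141]
tool_rot: [0.547, 0.445, -0.534, 0.466]
ft_force: [-0.4, -1.0, -2.8]
grip_width: 0.019
```

```bash
python3 - <<'E'
from h import *
np.set_printoptions(precision=3,suppress=True)
o=st();print(o['moment'],togo(hpt(.145,0,.038,0)))
E
```

```text
t 6.18 p [0.491 0.031 0.114] tooly [ 0.985 -0.169  0.035] yaw_y -9.8 j6 0.017 F [-0.4 -1.  -2.8] w 0.019
[-0.023 -0.154  0.663] [-5.649 -0.959  1.123]
```

Call:
carry_out:
  commands:
    - [[0.4, 0, 0, 0, -5], [0.4, 0, 0, 0, -4], [0.4, -1, 0, 0, 0], [0.4, -10, 0, 0, 0], [0.4, -30, 0, 0, 0], [0.5, -35, 0, 0, 0], [0.9, -30, 0, 0, 0], [0.9, -20, 0, 0, 0]]

```text
time: 6.85
position: [0.4832, 0.0344, 0.2408]
tool_rot: [0.508, 0.49, -0.5, 0.502]
ft_force: [0.3, 0.1, 0.6]
grip_width: 0.0477
```

```bash
python3 - <<'E'
from h import *
st();w,m=snap('wrist','w4');redth('s4')
a=hpt(.145,0,.048,0)
for d in((0,.045),(0,-.045)):print(proj(m,hpt(.145+d[0],d[1],.048,0)))
E
```

```text
t 6.85 p [0.4832 0.0344 0.2408] tooly [ 1.    -0.016  0.019] yaw_y -0.9 j6 -0.142 F [0.3 0.1 0.6] w 0.0477
red px [339.13414634 190.1097561 ] 82 theta 0.0 err 0.814315984935178
(np.float64(330.11702028967), np.float64(148.08951537345047))
(np.float64(324.4919432716087), np.float64(251.9736170601201))
```

View pics/w4.png

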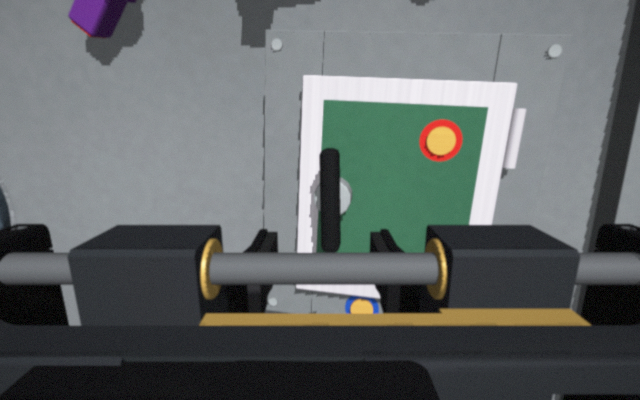

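The bar now runs from (330,150) to (332,250), about 4° short of the hinge direction. That matches 1.5 rad, so the latch is home. I'll check that numerically and move over to the probe.

Call:
carry_out:
  commands:
    - [[1, -5, -5, -40, 0], [1, -5, -5, -40, 0], [1, -5, -5, -40, 0], [1, -5, -5, -40, 0], [1, 0, -5, -40, 0], [1, 0, -5, -40, 0], [1, 0, 0, -25, 0], [1, 0, 0, 0, 0]]

```text
time: 7.62
position: [0.4599, 0.3083, 0.256]
tool_rot: [0.515, 0.484, -0.505, 0.496]
ft_force: [0.1, 0.7, 0.4]
grip_width: 0.087
```

```bash
python3 - <<'E'
from h import *
m=load('w4');im=cv2.imread('pics/w4.png');sub=im[135:232,300:365].max(2)<60
v,u=np.nonzero(sub);c=[];
for r in range(20,90,5):
    uu=u[v==r];c.append((r+135,uu.mean()+300 if len(uu) else None,len(uu)))
print(c)
for a in(1.3,1.4,1.5,1.57):
    e=.045*np.array([np.cos(a),np.sin(a)]);print(a,[tuple(np.round(proj(m,hpt(.145+s*e[0],s*e[1],.048,0)),1)) for s in(1,0,-1)])
print('red',proj(m,hpt(.055,.055,.01,0)))
k=cv2.inRange(im[100:180,400:480],(0,100,200),(150,255,255));v,u=np.nonzero(k);print(u.mean()+400,v.mean()+100)
st();snap('wrist','w5');m=load('w5');print(proj(m,[.4437,.3078,.131]),togo([.4437,.3078,.101]))
E
```

```text
[(155, np.float64(329.5), 18), (160, np.float64(329.5), 18), (165, np.float64(329.5), 18), (170, np.float64(330.0), 19), (175, np.float64(330.0), 19), (180, np.float64(329.0), 19), (185, np.float64(329.0), 19), (190, np.float64(329.0), 19), (195, np.float64(329.0), 19), (200, np.float64(329.5), 18), (205, np.float64(329.5), 18), (210, np.float64(329.5), 18), (215, np.float64(330.0), 21), (220, np.float64(330.0), 21)]
1.3 [(np.float64(315.3), np.float64(149.2)), (np.float64(327.2), np.float64(202.1)), (np.float64(338.3), np.float64(251.7))]
1.4 [(np.float64(320.7), np.float64(148.3)), (np.float64(327.2), np.float64(202.1)), (np.float64(333.2), np.float64(252.2))]
1.5 [(np.float64(326.2), np.float64(148.0)), (np.float64(327.2), np.float64(202.1)), (np.float64(328.1), np.float64(252.2))]
1.57 [(np.float64(330.1), np.float64(148.1)), (np.float64(327.2), np.float64(202.1)), (np.float64(324.5), np.float64(252.0))]
red (np.float64(438.9146414405534), np.float64(139.4398564943578))
441.15294117647056 140.01176470588234
t 7.62 p [0.4599 0.3083 0.256 ] tooly [ 0.999 -0.039  0.023] yaw_y -2.3 j6 0.44 F [0.1 0.7 0.4] w 0.087
(np.float64(301.99521843803404), np.float64(195.11677152503748)) [154.17975879 -18.78612732  -1.42888889]
```

View pics/w5.png

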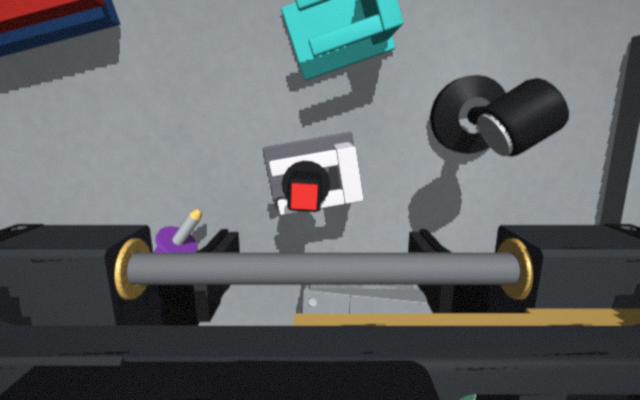

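The latch is home at about 1.5. The wrist view shows the black probe (red top at (304,196)) in the aluminium rest, the purple one at (178,240) and the turquoise rest at (343,33). Now I measure the block's centre and yaw.

```bash
python3 - <<'E'
from h import *
np.set_printoptions(precision=4,suppress=True)
m=load('w5');im=cv2.imread('pics/w5.png');hsv=cv2.cvtColor(im,cv2.COLOR_BGR2HSV)
def P(mask,z,o):
    c=max(cv2.findContours(mask,cv2.RETR_EXTERNAL,cv2.CHAIN_APPROX_NONE)[0],key=cv2.contourArea);c=c.reshape(-1,2)+o
    return np.array([onz(m,u,v,z)[:2]*1000 for u,v in c],np.float32)
k=((hsv[...,0]<8)|(hsv[...,0]>172))&(hsv[...,1]>150)&(hsv[...,2]>100)
k=(k*255).astype(np.uint8)[150:225,270:340];r=P(k,.131,(270,150));print('block',cv2.minAreaRect(r))
b=(((hsv[...,2]<45)|k.any()*0)).astype(np.uint8)[150:225,270:340]*255
b=cv2.bitwise_or(b,k)
w=cv2.inRange(hsv[125:220,255:370],(0,0,130),(180,60,255));
w=cv2.morphologyEx(w,cv2.MORPH_CLOSE,np.ones((25,25)));
top=cv2.inRange(hsv[125:220,255:370],(0,0,190),(180,60,255));rr=P(cv2.morphologyEx(top,cv2.MORPH_CLOSE,np.ones((31,31))),.075,(255,125));print('rest top',cv2.minAreaRect(rr))
k2=cv2.inRange(hsv[155:225,275:340],(0,0,0),(180,255,50));f=P(k2,.081,(275,155));print('flange circ',cv2.minEnclosingCircle(f))
E
```

```text
block ((445.1592712402344, 306.7380065917969), (23.99338722229004, 23.622236251831055), 84.04064178466797)
rest top ((457.8251953125, 303.11334228515625), (118.24068450927734, 77.66685485839844), 8.943647384643555)
flange circ ((444.1033020019531, 303.8860778808594), 26.948436737060547)
```

Call:
carry_out:
  commands:
    - [[1, 0, -15, 0, 4], [1, 25, -2, 0, 0], [1, 30, 0, 0, 0], [1, 30, 0, 0, 0], [1, 20, 0, 0, 0], [1, 10, 0, 0, 0], [1, 0, 0, 0, 0]]

```text
time: 8.25
position: [0.4418, 0.2999, 0.1327]
tool_rot: [0.531, 0.463, -0.528, 0.475]
ft_force: [-0.7, 0.4, 0.1]
grip_width: 0.087
```

```bash
python3 - <<'E'
from h import *
st();print(togo([.4445,.307,.097]))
E
```

```text
t 8.25 p [0.4418 0.2999 0.1327] tooly [ 0.992 -0.121  0.016] yaw_y -7.0 j6 0.53 F [-0.7  0.4  0.1] w 0.087
[35.63473342  1.21166188 -7.64471429]
```

Call:
carry_out:
  commands:
    - [[1, 12, 1, -5, -1], [1, 14, 0, -3, 0], [1, 8, 0, -1, 0], [1, 2, 0, 0, 0], [1, 0, 0, 0, 0]]

```text
time: 8.67
position: [0.4444, 0.3035, 0.0951]
tool_rot: [0.527, 0.465, -0.527, 0.477]
ft_force: [0.7, -0.1, -0.3]
grip_width: 0.087
```

```bash
python3 - <<'E'
from h import *
st();print(togo([.4445,.307,.097]))
E
```

```text
t 8.67 p [0.4444 0.3035 0.0951] tooly [ 0.994 -0.111  0.013] yaw_y -6.4 j6 0.528 F [ 0.7 -0.1 -0.3] w 0.087
[-1.92317399 -0.2757721  -3.49159632]
```

Call:
carry_out:
  commands:
    - [[0, -1, 0, -3, 0], [0, 0, 0, 0, 0], [0, 0, 0, 0, 0], [0, 0, 0, 0, 0], [0, 0, 0, 0, 0], [0, 0, 0, 0, 0], [0, 0, 0, 0, 0], [0, 0, 0, 0, 0]]
  force: 40

```text
time: 9.33
position: [0.4468, 0.307, 0.1001]
tool_rot: [0.53, 0.464, -0.525, 0.478]
ft_force: [-0.6, 0.6, 0.0]
grip_width: 0.0418
```

Call:
carry_out:
  commands:
    - [[0, 0, 0, 0, 0], [0, 0, 0, 0, 0], [0, 0, 0, 0, 0], [0, 0, 0, 0, 0]]

```text
time: 9.67
position: [0.4465, 0.307, 0.1002]
tool_rot: [0.53, 0.465, -0.525, 0.478]
ft_force: [-0.1, 0.5, 1.5]
grip_width: 0.0296
```

```bash
python3 - <<'E'
from h import *
st();o=robot.get_obs();print(o['tool_rot'])
E
```

```text
t 9.67 p [0.4465 0.307  0.1002] tooly [ 0.994 -0.112  0.018] yaw_y -6.4 j6 0.533 F [-0.1  0.5  1.5] w 0.0296
[ 0.52968015  0.46451129 -0.52494965  0.47759404]
```

Gripped at 29.6 mm. I lift straight up and refine the stud positions from w4.

Call:
carry_out:
  commands:
    - [[0, -10, 0, 0, 0], [0, -20, 0, 0, 0], [0, -30, 0, 0, 0], [0, -30, 0, 0, 0], [0, -30, 0, 0, 0], [0, -10, 0, 0, 0], [0, 0, 0, 0, 0]]

```text
time: 10.25
position: [0.4414, 0.307, 0.2354]
tool_rot: [-0.526, -0.466, 0.528, -0.476]
ft_force: [0.7, 0.6, -3.0]
grip_width: 0.03
```

```bash
python3 - <<'E'
from h import *
np.set_printoptions(precision=4,suppress=True)
o=st()
m=load('w4');print('red w',onz(m,441.2,140,.1078))
im,ms=snap('side','s6');mt=load('t3')
hsv=cv2.cvtColor(im,cv2.COLOR_BGR2HSV)
t=cv2.imread('pics/t3.png')
def cen(im,x0,y0,x1,y1,lo,hi):
    h=cv2.cvtColor(im,cv2.COLOR_BGR2HSV)[y0:y1,x0:x1];k=cv2.inRange(h,lo,hi);v,u=np.nonzero(k);return u.mean()+x0,v.mean()+y0,len(u)
B=((105,120,40),(130,255,255));R=((0,130,120),(24,255,255))
sb=cen(im,305,230,345,258,*B);ttb=cen(t,360,185,390,215,*B);sr=cen(im,320,165,360,215,*R);t0=cv2.imread('pics/t0.png')
print(sb,ttb,cen(t0,360,185,390,215,*B),sr)
print('blue tri',tri(mt,ttb[:2],ms,sb[:2]),'red side z',onz(ms,*sr[:2],.1078))
X=tri(mt,ttb[:2],ms,sb[:2])[0];print('in hinge frame',C.T@(X-H),'red',C.T@(onz(m,441.2,140,.1078)-H))
E
```

```text
t 10.25 p [0.4414 0.307  0.2354] tooly [ 0.994 -0.112  0.009] yaw_y -6.5 j6 0.529 F [ 0.7  0.6 -3. ] w 0.03
red w [0.5889 0.0781 0.1078]
(np.float64(324.56), np.float64(247.36), 25) (np.float64(375.4), np.float64(199.26666666666668), 15) (np.float64(nan), np.float64(nan), 0) (np.float64(339.1341463414634), np.float64(190.109756097561), 82)
blue tri (array([ 0.5237, -0.1057,  0.0772]), np.float64(0.0010282916735353579)) red side z [0.5864 0.0753 0.1078]
in hinge frame [-0.1104 -0.1331 -0.0113] red [-0.053   0.0546  0.0096]<stdin>:9: RuntimeWarning: Mean of empty slice.
  ret = ret.dtype.type(ret / rcount)
```

Call:
carry_out:
  commands:
    - [[0, 0, 10, 30, 0], [0, 0, 22, 33, 0], [0, 0, 26, 31, 0], [0, 0, 26, 31, 0], [0, 0, 26, 31, 0], [0, 0, 26, 25, 0], [0, 5, 20, 15, 0], [0, 0, 0, 0, 0]]

```text
time: 10.97
position: [0.572, 0.0868, 0.2229]
tool_rot: [-0.52, -0.471, 0.531, -0.475]
ft_force: [1.4, -0.3, -2.5]
grip_width: 0.0298
```

```bash
python3 - <<'E'
from h import *
np.set_printoptions(precision=4,suppress=True)
o=st();print(togo([.5878,.0775,.188]))
mt,ms=load('t0'),load('s0')
print(onz(mt,737/4+189.6,258/4+134.6,.0845),onz(ms,339/4+239.6,481/4+124.6,.0845))
snap('side','s7')
im=cv2.imread('pics/s7.png')[90:240,255:405];cv2.imwrite('pics/c7.png',cv2.resize(im,None,fx=4,fy=4,interpolation=cv2.INTER_CUBIC))
print(proj(ms,np.array(o['position'])-[0,0,.08]), proj(ms,[.5878,.0775,.1078]))
E
```

```text
t 10.97 p [0.572  0.0868 0.2229] tooly [ 0.994 -0.105 -0.008] yaw_y -6.0 j6 0.077 F [ 1.4 -0.3 -2.5] w 0.0298
[34.8406 16.9575  7.0648]
[ 0.5233 -0.1004  0.0845] [ 0.523  -0.1023  0.0845]
(np.float64(334.1997035162757), np.float64(179.84116310183833)) (np.float64(339.51030655294227), np.float64(189.54016217763024))
```

View pics/c7.png

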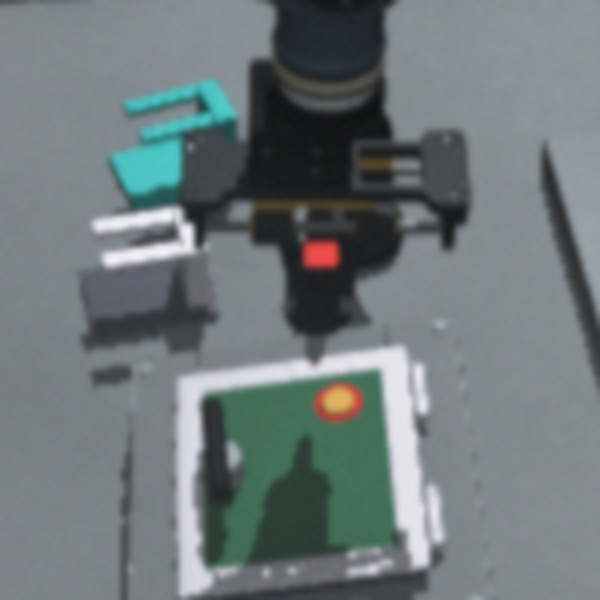

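The crop shows the latch bar lying across and the rest empty. The probe tip is at (334,181), within 1.5 px of the prediction. I move over the red stud.

Call:
carry_out:
  commands:
    - [[0, 0, 12, 5, 0], [0, 8, 5, 2, 0], [0, 10, 0, 0, 0], [0, 5, 0, 0, 0], [0, 0, 0, 0, 0]]

```text
time: 11.43
position: [0.5787, 0.082, 0.1921]
tool_rot: [-0.515, -0.477, 0.535, -0.469]
ft_force: [-0.2, -0.6, -1.7]
grip_width: 0.03
```

```bash
python3 - <<'E'
from h import *
st();print(togo([.5878,.0775,.188]))
E
```

```text
t 11.43 p [0.5787 0.082  0.1921] tooly [ 0.994 -0.104 -0.027] yaw_y -5.9 j6 0.065 F [-0.2 -0.6 -1.7] w 0.03
[3.873062   9.61079236 3.48929696]
```

```bash
cat >> h.py <<'E'
Rg=Ro.from_quat([.52968,.46451,-.52495,.47759]).as_matrix();OFF=Rg.T@np.array([0,0,-.080])
def tip(S=None):
    o=st();R=Ro.from_quat(o['tool_rot']).as_matrix();t=o['position']+R@OFF;ax=R@OFF/-.08
    print('tip',t.round(4),'tilt deg',(np.degrees(ax[:2])).round(1))
    if S is not None:print('to go',(R.T@(np.array(S)-t)*1e3).round(1))
E
python3 - <<'E'
from h import *
tip([.5878,.0775,.1078])
E
```

```text
t 11.43 p [0.5787 0.082  0.1921] tooly [ 0.994 -0.104 -0.027] yaw_y -5.9 j6 0.065 F [-0.2 -0.6 -1.7] w 0.03
tip [0.5751 0.0819 0.1122] tilt deg [2.6 0.1]
to go [ 4.1 13.2  3. ]
```

Call:
carry_out:
  commands:
    - [[0, -2, 10, 3, 0], [0, 0, 5, 1, 0], [0, 0, 0, 0, 0]]

```text
time: 11.68
position: [0.5915, 0.0785, 0.1924]
tool_rot: [-0.513, -0.479, 0.535, -0.469]
ft_force: [-0.3, -0.5, -0.7]
grip_width: 0.0296
```

```bash
python3 - <<'E'
from h import *
tip([.5878,.0775,.1078])
E
```

```text
t 11.68 p [0.5915 0.0785 0.1924] tooly [ 0.994 -0.1   -0.032] yaw_y -5.8 j6 0.057 F [-0.3 -0.5 -0.7] w 0.0296
tip [0.5875 0.0785 0.1125] tilt deg [2.9 0. ]
to go [4.7 0.6 0.9]
```

Call:
carry_out:
  commands:
    - [[0, 2, 0, 0, 0], [0, 1.5, 0, 0, 0], [0, 1, 0, 0, 0], [0, 0.5, 0, 0, 0]]

```text
time: 12.02
position: [0.5926, 0.0787, 0.1896]
tool_rot: [-0.514, -0.479, 0.534, -0.47]
ft_force: [-1.5, 0.1, 1.5]
grip_width: 0.0302
```

```bash
python3 - <<'E'
from h import *
tip([.5878,.0775,.1078])
E
```

```text
t 12.02 p [0.5926 0.0787 0.1896] tooly [ 0.995 -0.1   -0.028] yaw_y -5.7 j6 0.057 F [-1.5  0.1  1.5] w 0.0302
tip [0.5888 0.0786 0.1097] tilt deg [2.7 0.1]
to go [ 1.9 -0.9  1.2]
```

Call:
carry_out:
  commands:
    - [[0, 1, 0, 0, 0], [0, 1, 0, 0, 0], [0, 0.7, 0, 0, 0], [0, 0.7, 0, 0, 0]]

```text
time: 12.35
position: [0.5925, 0.0787, 0.1894]
tool_rot: [-0.515, -0.478, 0.534, -0.471]
ft_force: [-2.0, -0.2, 4.5]
grip_width: 0.0298
```

```bash
python3 - <<'E'
from h import *
tip([.5878,.0775,.1078])
E
```

```text
t 12.35 p [0.5925 0.0787 0.1894] tooly [ 0.995 -0.1   -0.026] yaw_y -5.7 j6 0.057 F [-2.  -0.2  4.5] w 0.0298
tip [0.5889 0.0786 0.1095] tilt deg [2.6 0.1]
to go [ 1.8 -1.   1.2]
```

Contact with the red stud: 4.5 N upward, z stopped at the expected height. Now I lift and go to the blue stud.

Call:
carry_out:
  commands:
    - [[0, -10, 0, 0, 0], [0, -30, 0, 0, 0], [0, -5, -8, 30, 0], [0, 0, -9, 34, 0], [0, 0, -9, 34, 0], [0, 0, -9, 34, 0], [0, 0, -9, 34, 0], [0, 0, -4, 20, 0]]

```text
time: 13.02
position: [0.5294, -0.1026, 0.2395]
tool_rot: [-0.514, -0.479, 0.529, -0.475]
ft_force: [0.7, -0.6, -1.5]
grip_width: 0.0298
```

```bash
python3 - <<'E'
from h import *
tip([.5232,-.1013,.086])
E
```

```text
t 13.02 p [ 0.5294 -0.1026  0.2395] tooly [ 0.996 -0.088 -0.019] yaw_y -5.1 j6 -0.293 F [ 0.7 -0.6 -1.5] w 0.0298
tip [ 0.5265 -0.1027  0.1595] tilt deg [2.1 0.1]
to go [73.5 -2.  -1.9]
```

Call:
carry_out:
  commands:
    - [[0, 18, -2, -2, 0], [0, 22, 0, 0, 0], [0, 15, 0, 0, 0], [0, 8, 0, 0, 0], [0, 2, 0, 0, 0]]

```text
time: 13.43
position: [0.528, -0.1098, 0.1751]
tool_rot: [-0.518, -0.473, 0.531, -0.476]
ft_force: [-0.7, -0.1, -2.2]
grip_width: 0.0297
```

```bash
python3 - <<'E'
from h import *
tip([.5232,-.1013,.086])
E
```

```text
t 13.43 p [ 0.528  -0.1098  0.1751] tooly [ 0.995 -0.099 -0.009] yaw_y -5.7 j6 -0.29 F [-0.7 -0.1 -2.2] w 0.0297
tip [ 0.5257 -0.1103  0.0951] tilt deg [1.6 0.4]
to go [ 9.  -3.3 -8.9]
```

Call:
carry_out:
  commands:
    - [[0, 0, -3, -8, 0], [0, 2, 0, -3, 0], [0, 2, 0, 0, 0], [0, 1, 0, 0, 0]]

```text
time: 13.77
position: [0.5272, -0.0969, 0.1707]
tool_rot: [-0.518, -0.473, 0.53, -0.477]
ft_force: [-0.2, 0.0, -2.0]
grip_width: 0.0299
```

```bash
python3 - <<'E'
from h import *
tip([.5232,-.1013,.086])
E
```

```text
t 13.77 p [ 0.5272 -0.0969  0.1707] tooly [ 0.995 -0.098 -0.007] yaw_y -5.6 j6 -0.269 F [-0.2  0.  -2. ] w 0.0299
tip [ 0.5251 -0.0975  0.0908] tilt deg [1.5 0.4]
to go [ 4.8 -1.5  3.9]
```

Call:
carry_out:
  commands:
    - [[0, 1, -1, 3, 0], [0, 1.5, 0, 1, 0], [0, 1, 0, 0, 0], [0, 1, 0, 0, 0], [0, 1, 0, 0, 0], [0, 0.7, 0, 0, 0]]

```text
time: 14.27
position: [0.5273, -0.1013, 0.1661]
tool_rot: [-0.518, -0.472, 0.529, -0.479]
ft_force: [-1.2, 0.1, 2.8]
grip_width: 0.0296
```

```bash
python3 - <<'E'
from h import *
tip([.5232,-.1013,.086])
E
```

```text
t 14.27 p [ 0.5273 -0.1013  0.1661] tooly [ 0.995 -0.096 -0.002] yaw_y -5.5 j6 -0.278 F [-1.2  0.1  2.8] w 0.0296
tip [ 0.5256 -0.102   0.0861] tilt deg [1.2 0.5]
to go [ 0.1 -2.5 -0.5]
```

Call:
carry_out:
  commands:
    - [[0, 0.8, 0, 0, 0], [0, 0.8, 0, 0, 0], [0, 0.5, 0, 0, 0]]

```text
time: 14.52
position: [0.5274, -0.1014, 0.166]
tool_rot: [-0.518, -0.471, 0.529, -0.479]
ft_force: [-1.3, 0.7, 2.0]
grip_width: 0.0294
```

```bash
python3 - <<'E'
from h import *
tip([.5232,-.1013,.086])
snap('side','s8');im=cv2.imread('pics/s8.png')[110:260,250:400];cv2.imwrite('pics/c8.png',cv2.resize(im,None,fx=4,fy=4,interpolation=cv2.INTER_CUBIC))
E
```

```text
t 14.52 p [ 0.5274 -0.1014  0.166 ] tooly [ 0.995 -0.097 -0.002] yaw_y -5.5 j6 -0.278 F [-1.3  0.7  2. ] w 0.0294
tip [ 0.5257 -0.1021  0.086 ] tilt deg [1.2 0.5]
to go [-0.  -2.5 -0.6]
```

View pics/c8.png

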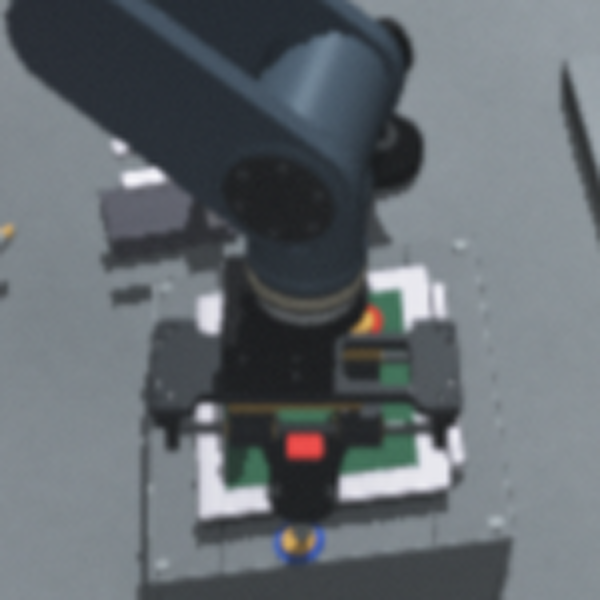

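The tip sits on the blue-ringed stud at crop (300,540), with the force and height as expected. Now I bring the probe back to its rest.

Call:
carry_out:
  commands:
    - [[0, -15, 0, 0, 0], [0, -35, 0, 0, 0], [0, -40, 0, 0, 0], [0, -15, -8, -25, 0], [0, 0, -11, -36, 0], [0, 0, -11, -36, 0], [0, 0, -11, -36, 0], [0, 0, -11, -36, 0]]

```text
time: 15.23
position: [0.4969, 0.0709, 0.2712]
tool_rot: [-0.523, -0.465, 0.531, -0.478]
ft_force: [0.4, 0.3, -1.9]
grip_width: 0.0298
```

```bash
python3 - <<'E'
from h import *
tip([.4465,.307,.15])
E
```

```text
t 15.23 p [0.4969 0.0709 0.2712] tooly [ 0.994 -0.111  0.006] yaw_y -6.4 j6 0.052 F [ 0.4  0.3 -1.9] w 0.0298
tip [0.4958 0.0699 0.1912] tilt deg [0.8 0.7]
to go [  36.   -75.5 -230.9]
```

Call:
carry_out:
  commands:
    - [[0, 0, -12, -37, 0], [0, 0, -12, -37, 0], [0, 3, -12, -37, 0], [0, 4, -12, -37, 0], [0, 4, -12, -37, 0], [0, 4, -10, -28, 0], [0, 0, -3, -10, 0], [0, 0, 0, 0, 0]]

```text
time: 15.9
position: [0.4437, 0.3171, 0.2483]
tool_rot: [-0.523, -0.467, 0.528, -0.479]
ft_force: [-0.4, -0.6, -1.2]
grip_width: 0.0294
```

```bash
python3 - <<'E'
from h import *
tip([.4465,.307,.09])
E
```

```text
t 15.9 p [0.4437 0.3171 0.2483] tooly [ 0.994 -0.105  0.009] yaw_y -6.0 j6 0.54 F [-0.4 -0.6 -1.2] w 0.0294
tip [0.4429 0.3164 0.1683] tilt deg [0.6 0.5]
to go [78.5  3.9  7.6]
```

Call:
carry_out:
  commands:
    - [[0, 15, 3, 2, 0], [0, 25, 0, 0, 0], [0, 20, 0, 0, 0], [0, 8, 0, 0, 0], [0, 0, 0, 0, 0]]

```text
time: 16.32
position: [0.4501, 0.3102, 0.1793]
tool_rot: [-0.524, -0.465, 0.527, -0.481]
ft_force: [-0.1, 0.6, -0.7]
grip_width: 0.0298
```

```bash
python3 - <<'E'
from h import *
tip([.4465,.307,.022])
snap('wrist','w9');snap('side','s9')
E
```

```text
t 16.32 p [0.4501 0.3102 0.1793] tooly [ 0.995 -0.104  0.014] yaw_y -6.0 j6 0.532 F [-0.1  0.6 -0.7] w 0.0298
tip [0.4497 0.3093 0.0993] tilt deg [0.3 0.6]
to go [77.2 -4.   1.2]
```

Call:
carry_out:
  commands:
    - [[0, 8, -3, 1, 0], [0, 12, 0, 0, 0], [0, 12, 0, 0, 0], [0, 5, 0, 0, 0], [0, 0, 0, 0, 0]]

```text
time: 16.83
position: [0.4531, 0.3096, 0.1476]
tool_rot: [0.53, 0.463, -0.522, 0.483]
ft_force: [-0.5, -0.7, -1.6]
grip_width: 0.03
```

```bash
python3 - <<'E'
from h import *
tip([.4465,.307,.021])
E
```

```text
t 16.83 p [0.4531 0.3096 0.1476] tooly [ 0.994 -0.106  0.028] yaw_y -6.1 j6 0.534 F [-0.5 -0.7 -1.6] w 0.03
tip [0.4538 0.3093 0.0676] tilt deg [-0.6  0.3]
to go [46.4 -8.4  2.5]
```

Call:
carry_out:
  commands:
    - [[0, 8, -7, 2, 0], [0, 12, -2, 1, 0], [0, 12, -1, 0, 0], [0, 5, 0, 0, 0], [0, 0, 0, 0, 0]]

```text
time: 17.25
position: [0.4471, 0.3085, 0.1137]
tool_rot: [0.533, 0.461, -0.519, 0.484]
ft_force: [-0.7, -0.0, -1.5]
grip_width: 0.0299
```

```bash
python3 - <<'E'
from h import *
tip([.4465,.307,.021])
E
```

```text
t 17.25 p [0.4471 0.3085 0.1137] tooly [ 0.994 -0.106  0.037] yaw_y -6.1 j6 0.541 F [-0.7 -0.  -1.5] w 0.0299
tip [0.4487 0.3084 0.0337] tilt deg [-1.1  0. ]
to go [12.6 -2.5  1.6]
```

Call:
carry_out:
  commands:
    - [[0, 5, -2, 1, 0], [0, 4, -1, 0, 0], [0, 2.5, 0, 0, 0], [0, 1, 0, 0, 0], [0, 1, 0, 0, 0], [0, 0.5, 0, 0, 0]]

```text
time: 17.75
position: [0.4467, 0.3086, 0.1012]
tool_rot: [0.535, 0.461, -0.516, 0.485]
ft_force: [-0.2, 0.5, -2.4]
grip_width: 0.0299
```

```bash
python3 - <<'E'
from h import *
tip([.4465,.307,.020])
E
```

```text
t 17.75 p [0.4467 0.3086 0.1012] tooly [ 0.993 -0.106  0.043] yaw_y -6.1 j6 0.544 F [-0.2  0.5 -2.4] w 0.0299
tip [0.4487 0.3088 0.0213] tilt deg [-1.4 -0.1]
to go [ 1.2 -2.1  2. ]
```

Call:
carry_out:
  commands:
    - [[0, 1, -1, 2, 0], [0, 1, 0, 0, 0], [0, 0.7, 0, 0, 0], [0, 0.5, 0, 0, 0], [0, 0, 0, 0, 0]]

```text
time: 18.17
position: [0.4465, 0.3075, 0.1009]
tool_rot: [0.536, 0.46, -0.515, 0.485]
ft_force: [0.2, -0.4, -1.0]
grip_width: 0.0297
```

```bash
python3 - <<'E'
from h import *
tip([.4465,.307,.020])
E
```

```text
t 18.17 p [0.4465 0.3075 0.1009] tooly [ 0.993 -0.106  0.046] yaw_y -6.1 j6 0.541 F [ 0.2 -0.4 -1. ] w 0.0297
tip [0.4488 0.3078 0.0209] tilt deg [-1.6 -0.2]
to go [ 0.8 -2.2  1. ]
```

Call:
carry_out:
  commands:
    - [[0, 1, 0, 0, 0], [0, 1, 0, 0, 0], [0.2, 0, 0, 0, 0], [0.8, 0, 0, 0, 0], [0.8, 0, 0, 0, 0], [0.8, 0, 0, 0, 0], [0.8, 0, 0, 0, 0], [0.8, 0, 0, 0, 0]]

```text
time: 18.83
position: [0.4476, 0.3075, 0.1004]
tool_rot: [0.537, 0.46, -0.514, 0.485]
ft_force: [0.6, -0.4, 0.9]
grip_width: 0.0551
```

```bash
python3 - <<'E'
from h import *
st()
E
```

```text
t 18.83 p [0.4476 0.3075 0.1004] tooly [ 0.993 -0.106  0.048] yaw_y -6.1 j6 0.541 F [ 0.6 -0.4  0.9] w 0.0551
```

Call:
carry_out:
  commands:
    - [[0.9, 0, 0, 0, 0], [0.9, -10, 0, 0, 0], [0.9, -25, 0, 0, 0], [0.9, -35, 0, 0, 0], [0.9, -38, 0, 0, 0], [0.9, -30, 0, 0, 0], [0.9, -15, -25, 0, 0], [0.9, 0, 0, 0, 0]]

```text
time: 19.5
position: [0.4141, 0.3104, 0.2603]
tool_rot: [0.536, 0.461, -0.517, 0.484]
ft_force: [-0.7, -0.9, -0.8]
grip_width: 0.0782
```

```bash
python3 - <<'E'
from h import *
st();a,_=snap('wrist','w10');b,mb=snap('side','s10')
red=cv2.inRange(cv2.cvtColor(b,cv2.COLOR_BGR2HSV)[120:160,275:300],(0,150,100),(10,255,255));v,u=np.nonzero(red)
print('red top side',len(u) and (u.mean()+275,v.mean()+120),'expect',proj(mb,[.4465,.3075,.131]));redth('s11')
c=cv2.resize(b[100:250,235:385],(400,400),interpolation=cv2.INTER_CUBIC);d=cv2.resize(a[100:300,220:420],(400,400))
cv2.imwrite('pics/c10.png',np.hstack([c,d]))
E
```

```text
t 19.5 p [0.4141 0.3104 0.2603] tooly [ 0.993 -0.108  0.043] yaw_y -6.2 j6 0.561 F [-0.7 -0.9 -0.8] w 0.0782
red top side (np.float64(288.1111111111111), np.float64(136.55555555555554)) expect (np.float64(288.312215427387), np.float64(135.79056227612932))
red px [339.09876543 190.16049383] 81 theta 0.0 err 0.8667777914901114
```

View pics/c10.png

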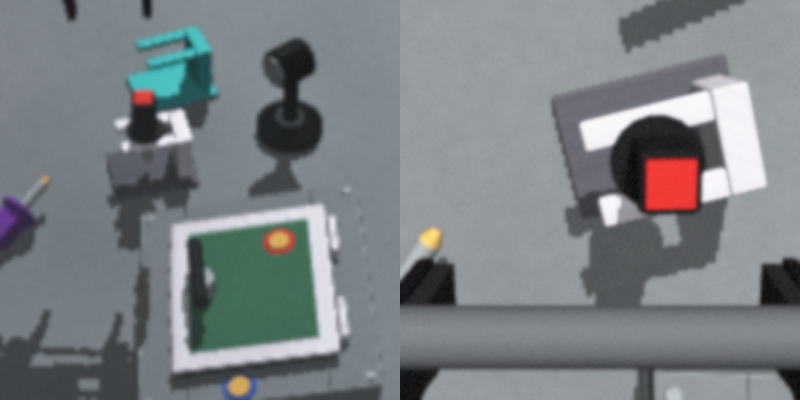

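The black probe hangs upright in the aluminium rest, its red top within 1 px of the expected spot. The hatch is shut, the bar lies across, and the turquoise rest and microphone look unmoved. The purple look-alike, however, now lies on its side, so I check the stored side images to see when that happened and whether the arm was near it.

```bash
python3 - <<'E'
from h import *
A=[]
for f in['s0','s1','s2','s3','s4','s6','s7','s8','s10']:
    im=cv2.imread(f'pics/{f}.png');h=cv2.cvtColor(im,cv2.COLOR_BGR2HSV)[130:215,215:275]
    k=cv2.inRange(h,(125,60,30),(165,255,255));v,u=np.nonzero(k);print(f,len(u),round(u.mean()+215,1),round(v.mean()+130,1))
    A.append(cv2.resize(im[120:220,205:305],(160,160),interpolation=cv2.INTER_CUBIC))
A.append(A[-1]*0);cv2.imwrite('pics/c11.png',np.vstack([np.hstack(A[:5]),np.hstack(A[5:])]))
a=cv2.imread('pics/s0.png').astype(int);b=cv2.imread('pics/s10.png').astype(int)
for n,(x0,y0,x1,y1) in dict(ashtray=(290,295,340,345),stapler=(335,310,405,355),mic=(328,110,360,160),turq=(280,108,318,142)).items():print(n,abs(a-b)[y0:y1,x0:x1].mean().round(2))
E
```

```text
s0 190 254.2 152.4
s1 192 253.8 152.8
s2 228 237.1 181.5
s3 224 236.9 181.5
s4 223 237.1 181.7
s6 224 237.1 181.7
s7 223 237.1 181.7
s8 221 237.3 182.2
s10 222 237.1 182.0
ashtray 7.41
stapler 0.78
mic 0.8
turq 1.54
```

View pics/c11.png

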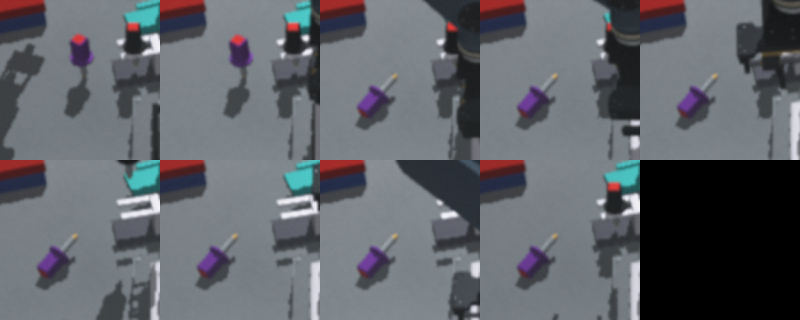

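The purple look-alike stood balanced on its tip and had begun to lean by 2.1 s. It fell by 2.8 s while the hand was at the hatch, about 25 cm away, so the arm did not knock it over. I leave it alone, as told. A quick check that the ashtray difference is only shadow, then hand in.

```bash
python3 - <<'E'
from h import *
for f in('s0','s10'):
    h=cv2.cvtColor(cv2.imread(f'pics/{f}.png'),cv2.COLOR_BGR2HSV)[285:355,280:350];k=cv2.inRange(h,(45,90,20),(80,255,255));x,y,w,hh=cv2.boundingRect(k);print(f,x,y,w,hh)
st();robot.hand_in()
E
```

```text
s0 16 16 40 38
s10 16 17 40 37
t 19.65 p [0.4171 0.3099 0.2573] tooly [ 0.993 -0.109  0.043] yaw_y -6.2 j6 0.56 F [-0.3 -0.5 -1.1] w 0.0781
the job is handed in; nothing more can be done
```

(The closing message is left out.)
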